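Clamp collar onto the flat of a wind-vane spindle

ROBOT

A 7-joint arm with a two-finger parallel gripper is mounted at the origin on the work surface. World frame = base frame: x ahead of the robot, y to its left, z up, the work surface at z = 0. Lengths are in m, angles in rad, forces in N, time in s.
With the tool pointing down it reaches from about 0.4 to 0.9 m from the base axis. Payload 5.5 kg.
Tool frame: the origin (TCP) lies on the centre line of the jaws, within the pads' length; the fingertips stand 19 mm ahead of it and the grasp point (between the pads) is the TCP; z points along the fingers, y is the line along which they close (so a half turn about z gives the same grasp; the last joint's range is limited). The gripper opens to 85 mm and grips with 20 to 120 N. Pads are 22 mm wide; open, the fingers measure 114 mm over their backs; the gripper's body (76 mm by 85 mm) begins 54 mm behind the grasp point. The pads swing forward as they close: fully open they stand 13 mm farther back than shut.
Start: joints at [-0.961, 0.501, -0.427, 1.55, 0.221, 1.138, -0.21], TCP at [0.221, 0.611, 0.25] pointing down, gripper open.
Joint ranges: [-2.88, 2.88], [-0.31, 2.03], [-1.54, 1.56], [0.2, 2.42], [-1.41, 4.55], [0.19, 2.02], [-2.57, 2.57]. Speed limits (rad/s): [2.57, 2.57, 3.14, 3.14, 3.14, 3.14, 3.14].

INTERFACE

Orientations are given as a rotation vector (axis times angle).
In Python, from rig import * gives the robot as it stands.
- The arm moves only by the shell command python3 -m jog 'ROWS' [OPENING] [FORCE]. ROWS is JSON, a list that holds one entry, the list of rows, each a list of 6 numbers: the shift along the tool's x, y, z in cm, then the turn, a rotation vector about the tool's x, y, z in degrees. In form: [[[x, y, z, ax, ay, az], ...]]. A call has 1 to 20 rows; each row shifts and turns the commanded pose from where the row before left it, along the tool's axes as they then stand; what a row does not reach is not made up. A row lasts 1/8 s, in which the tool goes at most 62.5 mm and 10.7 degrees, less where a joint would pass 70% of its speed; a pose out of reach is approached as far as the arm can. A call is refused whole if a number of a shift passes 6.25 or a number of a turn 10.7, either way. A call with a gripper value outside its range is refused whole. OPENING is the gripper's target within -1 to 1 (fully open at 1, half-way at 0, shut at -1), set as the call begins (- or left out, the last holds). The fingers move at their own pace and stop on an object; FORCE is the grip in N (left out, the last holds). Time passes only in rows, so rows that do not move let the fingers close. It gives the time, the measured TCP pose, the force, the opening and the grip force at its end, in the units of the state.
- get_state(): the state, without advancing time (a new reading comes with each control period).
- get_image(name): name is "scene" or "top"; returns the picture (400x640x3 uint8, blue, green, red); there is no depth.
- camera_info(name): a dict with "vfov" (degrees; the focal length in pixels is half the picture's height over the tangent of half this angle, whatever the lens; pixels are square), "cx", "cy" (the principal point, pixels), "dist" ([k1, k2, p1, p2, k3] as OpenCV has them; the pictures are not rectified), "extrinsics" (4x4, takes a point from camera to world coordinates). Camera axes: x right, y down, z forward; pixel columns grow to the right and rows downward; lengths in m; the calibration is good to about 2 mm. A picture is of the moment at which its call begins. camera_info takes no time and is no camera call.
- close_job(): hands the job in; it is judged then, once.
Trained networks look in the newest picture that a camera, given by its name, has taken for a name from the list of things; names that differ only in an ending like _2 or _b are one class to them, and where a whole thing is asked for, a point or a joint stands for the part that bears it (a point fixed in the world has none). Each returns a list of dicts, best first, with "conf" (0 to 1); they miss things now and then, are a little off and sometimes report something else, mostly with a low value. They report only what shows in the picture. A call takes as long as a camera call. They do not tell look-alikes from the thing itself.
- trace(camera, label): "mask" (400x640 bool, what is visible of it) and "rect" ([left, top, right, bottom] in pixels, round what is visible of it).
The state is a dict: "time": time; "q": joint angles; "joint_velocities": joint speeds; "joint_torque": joint torques, N m; "eef_pos": TCP position; "ee_rot": TCP orientation; "ft_force": force on the tool from outside, world axes, zero at the start; "torque": the same for the moment, N m; "width": finger opening in m; "gripper_force": force on a finger pad.
Only numpy, scipy, OpenCV 4.12 (cv2) and the standard library are available. Lean on these libraries where they do the work, as an engineer would, in place of code of your own. Each camera call takes 0.05 s, during which the arm holds its last target. There are 200 camera calls.

TASK

First take the upright spindle of the wind-vane head between the fingers and turn it until its flat faces the raised pointer on the housing. Then fetch the collar with the thumb screw from the compartment tray and lower it fully down onto the spindle's shoulder, thumb screw lined up with the pointer so that its tip sits over the flat. Finish while still gripping the collar there, as if a colleague were about to tighten the screw; leave all the other things where they are.

Things in the scene. Friction and masses are not known exactly. Their poses are not given: they have to be found in the camera images.
- head: Grey wind-vane head, bolted down: foot plate 120 x 120 x 10 mm, round housing (radius 52 mm at the foot, 45 at its top face, 60 mm above the table). On the top face a raised aluminium bar, the pointer, 10 mm wide, 4 mm high, runs radially from 25 to 44 mm from the axis. Origin: centre of the underside, on the spindle axis; z up; x runs from the axis along the pointer.
- shoulder (a point): On the spindle axis, top of the shoulder (steel disc, 42 mm diameter, 6 mm thick) where the collar must rest, 66 mm above the head's origin; axes as the head's. Above it the steel spindle, 62 mm tall, 30 mm diameter, with one flat along its whole length, 26 mm wide, 7.5 mm from the axis (22.5 mm from flat to round side). Its top 6 mm taper to 75 %.
- spindle (a joint): Turn of spindle and shoulder about the vertical axis, rad, anticlockwise from above positive. 0: the flat faces the pointer; at q it faces the direction q anticlockwise of the pointer. Starts between 0.5 and 1.4; turns against a small friction (0.03 N m) and stays where it is left.
- tray: Fixed dark steel tray 120 x 335 x 13 mm (x, y, height), floor and walls 5 mm thick, split along y by two low dividers into three compartments of about 110 x 105 mm, centres at y = -110, 0 and +110 mm. Origin: centre of the underside, z up.
- hub: The collar to fit, aluminium, about 160 g: ring 54 mm in diameter, 30 mm tall, round bore 34 mm, flat cheeks on its own +y and -y sides, 56 mm across, 28 mm long in x, to grip by. A thumb screw (see point screw) stands out along its +x. Lies flat in one of the tray's compartments, screw pointing roughly away from the robot. Origin: centre of the underside, on the bore axis; z up.
- screw (a point): In the thumb screw's head (16 mm diameter, 34 to 46 mm from the bore axis), on the collar's +x, 42 mm from the axis, 15 mm above the underside. In the bore the screw's tip, 6 mm wide, 11 to 19 mm above the underside, reaches in to 11 mm from the axis: the collar passes the spindle's top only with the screw on the flat's side, within about 0.5 rad.
- spacer: Aluminium ring of the same size as the collar (54 mm, 30 mm tall, same cheeks) but with no thumb screw, in another compartment; leave alone. Origin: centre of the underside.
- bearing: Steel ring, 64 mm outer, 36 mm inner diameter, 14 mm tall, in another compartment; leave alone. Origin: centre of the underside.
- canister: Galvanised screw-top canister, 86 mm in diameter, 108 mm tall; leave alone. Origin: centre of the underside.
- crucible: Small blue porcelain crucible, 52 mm in diameter, 45 mm tall; leave alone. Origin: centre of the underside.
- desiccator_lid: Glass desiccator lid, dome 150 mm in diameter, 86 mm tall with its knob; leave alone. Origin: centre of the underside.
- calliper: Steel calliper lying flat, 190 mm long along its y, jaws to its -x, 8 mm thick; leave alone. Origin: under the middle of its beam.
Things that resemble listed ones, but are neither listed nor needed, are in the scene too. What is shaped like the hub but green is not meant.

How it is judged:
On the way, in this order (a step that is already met when the one before it is completed fails the run):
1. the spindle, taken between the fingers, has its flat facing the pointer (within 0.17 rad) while the collar is still in the tray (value of joint spindle between -0.17 and 0.17 rad and contact force between the fingers and head above 1 N and z of hub in the frame of tray below 0.02 m), for 0.2 s.
2. the collar is lifted out of the tray by the fingers, at least 40 mm above the tray's underside (z of hub in the frame of tray above 0.04 m and contact force between the fingers and hub above 1 N), for 0.1 s.
At the end, for the whole second after the job is handed in: Collar at rest on the shoulder (height within 3 mm, off-axis under 4 mm, tilt under 0.08 rad), flat facing the pointer within 0.17 rad, screw point (42 mm out) on the pointer's side and within 9 mm of its line, fingers gripping the collar with over 2 N (horizontal distance between hub and shoulder below 0.004 m and z of hub in the frame of shoulder between -0.003 and 0.003 m and angle between hub's own z axis and vertical below 0.08 rad and value of joint spindle between -0.17 and 0.17 rad and y of screw in the frame of head between -0.009 and 0.009 m and x of screw in the frame of head above 0.03 m and contact force between the fingers and hub above 2 N and linear speed of hub below 0.02 m/s); the arm keeps its last pose, push and grip.
It fails at once if a thing that is not part of the job (plain spacer, bearing, canister, crucible, desiccator lid, calliper) is moved by more than 30 mm (distance of any of spacer, bearing, canister, crucible, desiccator_lid, calliper from where it was at the start of the episode above 0.03 m).
It also fails if it takes over 58 s, if anything falls off the work surface, if the arm or the gripper's body presses on something with over 40 N, if the wrist force passes 120 N, or if a joint passes its speed limit or range.

## Working session

There is one attempt and no reset: what is moved stays moved. The work goes in short steps, Python scripts to look and compute and a shell command to move; the robot and the scene stay as the last step left them, time stands still between calls to the robot, and variables do not carry over. Pictures are saved under pics/ and viewed, at most 10 in all, crops included, and the job is handed in when it is done.

```bash
mkdir -p pics; ls
cat > h.py <<'E'
from rig import *
import numpy as np, cv2
from scipy.spatial.transform import Rotation as R
def K(n):
    c=camera_info(n); f=200/np.tan(np.radians(c['vfov'])/2)
    return np.array([[f,0,c['cx']],[0,f,c['cy']],[0,0,1]]),np.array(c['dist'],float),np.array(c['extrinsics'])
def ray(n,uv,z):
    k,d,E=K(n); p=cv2.undistortPoints(np.array(uv,float).reshape(-1,1,2),k,d).reshape(-1,2)
    v=np.c_[p,np.ones(len(p))]@E[:3,:3].T; o=E[:3,3]
    return o+v*((z-o[2])/v[:,2])[:,None]
def proj(n,P):
    k,d,E=K(n); I=np.linalg.inv(E)
    return cv2.projectPoints(np.array(P,float).reshape(-1,1,3),cv2.Rodrigues(I[:3,:3])[0],I[:3,3],k,d)[0].reshape(-1,2)
E
python3 - <<'E'
from h import *
for n in ('scene','top'):
    im=get_image(n); cv2.imwrite(f'pics/{n}0.png',im)
    print(n,K(n)[2][:3].round(3).tolist(),camera_info(n)['vfov'])
    for l in ('head','hub','spindle','screw','tray','spacer','bearing'):
        for t in trace(n,l)[:3]:
            m=t['mask']; ys,xs=np.nonzero(m)
            print(l,round(t['conf'],2),t['rect'],xs.mean().round(1),ys.mean().round(1),len(xs))
s=get_state(); print(s['eef_pos'],s['ee_rot'],s['time'])
E
```

```text
pics
scene [[0.426, 0.581, -0.694, 1.374], [0.905, -0.275, 0.325, -0.388], [-0.002, -0.766, -0.642, 0.813]] 56.38832988125425
head 0.66 [352.1, 153.2, 401.4, 199.8] 376.0 180.2 1075
hub 0.84 [188.2, 192.3, 207.8, 210.8] 199.4 202.2 284
hub 0.67 [226.0, 208.1, 244.9, 230.4] 235.6 217.1 355
hub 0.58 [183.4, 228.0, 208.2, 246.2] 195.8 237.8 347
spindle 0.55 [373.2, 151.5, 383.1, 174.6] 377.1 164.7 199
spindle 0.48 [373.9, 215.5, 392.7, 241.5] 382.5 229.8 309
spindle 0.41 [226.0, 209.0, 247.3, 225.4] 235.8 217.4 330
screw 0.92 [185.6, 225.0, 207.1, 245.9] 195.4 237.9 336
screw 0.61 [189.5, 191.1, 207.8, 211.1] 198.9 201.9 283
screw 0.52 [225.5, 207.5, 245.5, 226.8] 235.3 217.1 313
tray 0.87 [214.9, 188.2, 326.4, 241.4] 268.0 213.3 2001
spacer 0.61 [262.4, 200.1, 279.9, 218.3] 269.9 208.0 280
spacer 0.48 [351.5, 154.6, 400.0, 201.3] 375.7 179.9 1086
bearing 0.68 [294.4, 190.2, 313.7, 205.3] 302.6 198.9 258
top [[-0.027, -0.996, 0.09, 0.483], [-0.999, 0.024, -0.033, 0.033], [0.031, -0.091, -0.995, 1.047]] 56.41298742616159
head 0.67 [415.7, 127.9, 469.8, 183.6] 441.1 154.5 2171
hub 0.92 [412.3, 215.5, 434.3, 241.4] 423.1 228.4 343
hub 0.67 [457.1, 209.1, 484.6, 235.2] 469.5 219.0 360
spindle 0.74 [234.6, 218.0, 248.4, 232.5] 241.5 223.3 191
screw 0.82 [459.9, 208.8, 484.3, 234.1] 469.2 218.1 357
screw 0.77 [443.2, 267.1, 467.8, 291.1] 457.8 275.4 366
screw 0.59 [410.5, 214.3, 439.6, 237.7] 422.9 228.8 358
tray 0.62 [320.4, 204.5, 443.4, 254.3] 381.0 230.7 4285
tray 0.53 [233.8, 216.2, 249.2, 232.9] 241.4 223.7 186
spacer 0.51 [373.0, 219.0, 394.2, 239.2] 382.6 229.3 302
bearing 0.84 [332.4, 224.8, 356.0, 245.7] 341.6 232.2 290
[0.22089726 0.6113318  0.2503241 ] [-5.41934446e-01 -3.09449241e+00 -1.15832984e-04] 0.8
```

Run:
```python
from h import *
a=cv2.imread('pics/top0.png'); b=cv2.imread('pics/scene0.png')
t=cv2.resize(a[110:310,220:500],None,fx=2.85,fy=2.85,interpolation=3)
cv2.imwrite('pics/a.png',t)
cv2.imwrite('pics/b.png',cv2.resize(b[130:270,150:430],None,fx=2.85,fy=2.85,interpolation=3))
```

```text
(no output)
```

View pics/a.png

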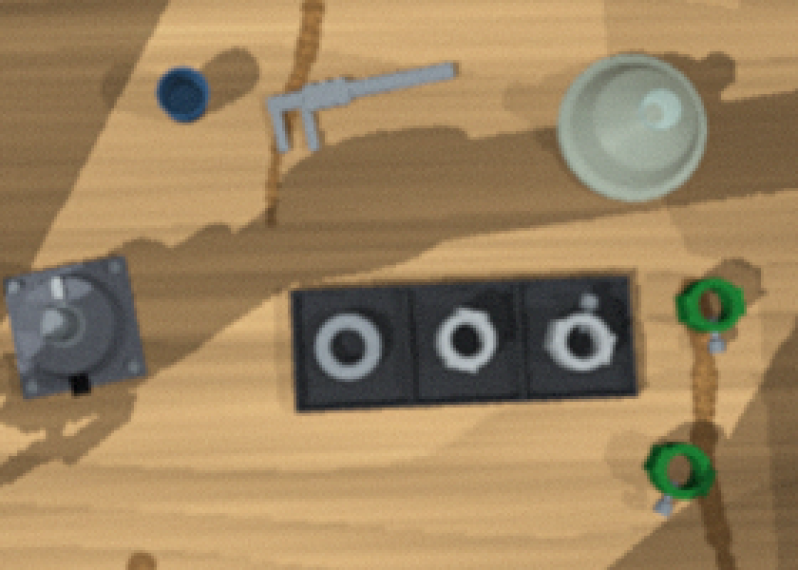

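View pics/b.png

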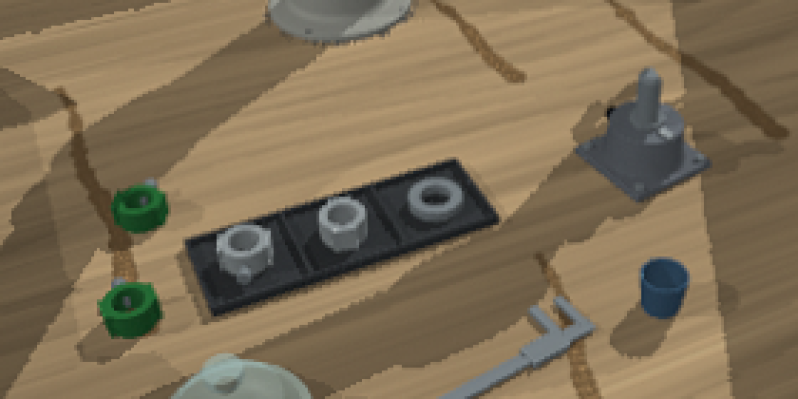

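View pics/top0.png

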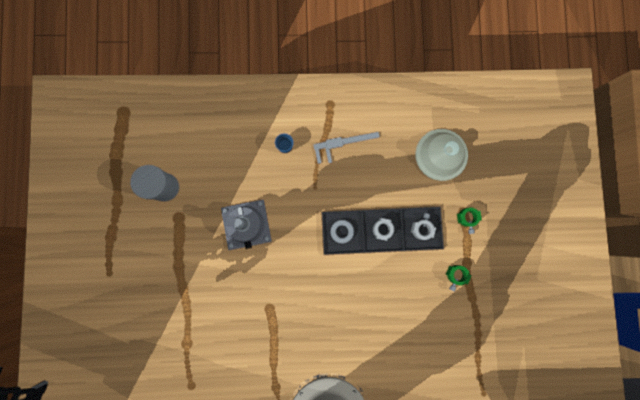

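The collar candidates in the top picture are:
- grey ring with a screw at (423,229), screw head at (427,215)
- grey plain ring at (383,229), which is the spacer
- green rings at (470,218) and (458,276)

I choose (423,229), in the tray's right compartment. The head is at (245,224), with its pointer at about (240,211). Next is a close crop to check this.

Run:
```python
from h import *
a=cv2.imread('pics/top0.png'); b=cv2.imread('pics/scene0.png')
def c(im,x,y,w=50,h=37): return cv2.resize(im[y-h//2:y-h//2+h,x-w//2:x-w//2+w],(400,296),interpolation=cv2.INTER_CUBIC)
o=np.vstack([np.hstack([cv2.resize(a[192:255,206:286],(400,315),interpolation=2),cv2.resize(b[143:206,336:416],(400,315),interpolation=2)]),np.hstack([cv2.resize(a[205:255,395:459],(400,312-28),interpolation=2)[:280],cv2.resize(b[194:244,204:268],(400,284),interpolation=2)[:280]])])
cv2.imwrite('pics/c.png',o); print(o.shape)
```

```text
(595, 800, 3)
```

View pics/c.png

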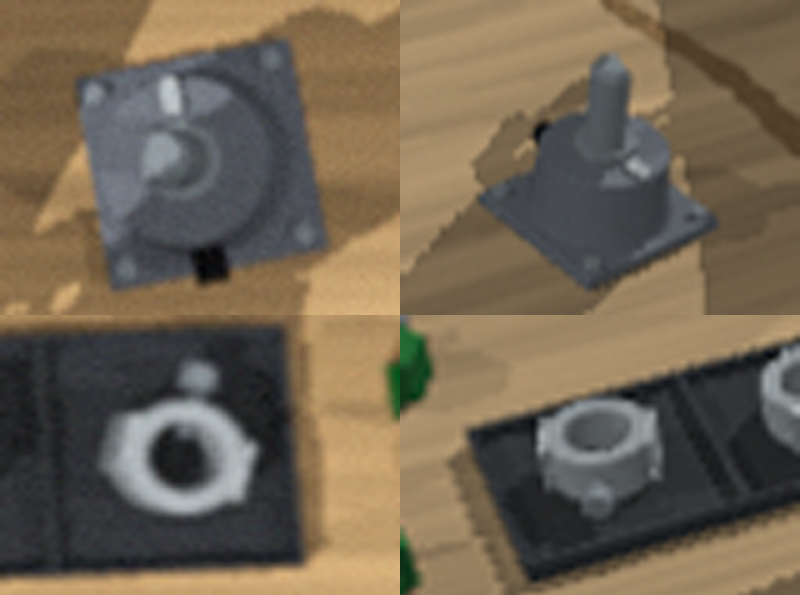

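```bash
cat > fit.py <<'E'
from h import *
from scipy.optimize import least_squares
g=lambda p:[(206+u/5,192+v/5) for u,v in p]
gs=lambda p:[(336+u/5,143+v/5) for u,v in p]
C=g([(80,78),(290,42),(326,247),(112,288)])
P=ray('top',C,.01); print(P.round(4),P.mean(0))
print('edges',[round(np.linalg.norm(P[i]-P[i-1]),4) for i in range(4)])
for i,j in((1,0),(2,1),(3,2),(3,0)):
    d=P[j]-P[i]; print('ang mod90',np.degrees(np.arctan2(d[1],d[0]))%90)
q=ray('top',g([(167,76),(173,115)]),.064); print('ptr',q.round(4))
# scene foot corners: left, bottom, right
S=ray('scene',gs([(80,200),(192,287),(316,220)]),.01); print('scene',S.round(4),'ctr',((S[0]+S[2])/2).round(4))
for i,j in((0,1),(1,2)):
    d=S[j]-S[i]; print('ang',np.degrees(np.arctan2(d[1],d[0]))%90,np.linalg.norm(d))
hb=ray('top',[(395+186/6.25,205+140/5.68)],.035)[0]; sc=ray('top',[(395+198/6.25,205+63/5.68)],.025)[0]
print('hub',hb,'screw',sc,np.degrees(np.arctan2(*(sc-hb)[1::-1])),np.linalg.norm((sc-hb)[:2]))
hs=ray('scene',[(204+192/6.25,194+(430-315)/5.68)],.035)[0]; ss=ray('scene',[(204+198/6.25,194+(500-315)/5.68)],.02)[0]
print('hub scene',hs,ss,np.degrees(np.arctan2(*(ss-hs)[1::-1])))
T=[(320.5+0,0)]
for l in('hub','tray','spacer'): pass
E
python3 fit.py
```

```text
[[0.5682 0.2769 0.01  ]
 [0.5854 0.1615 0.01  ]
 [0.4716 0.1432 0.01  ]
 [0.4526 0.2598 0.01  ]] [0.51945065 0.2103551  0.01      ]
edges [np.float64(0.1168), np.float64(0.1167), np.float64(0.1153), np.float64(0.1181)]
ang mod90 8.499287809686763
ang mod90 9.159044772017962
ang mod90 9.25000438257365
ang mod90 8.441562001807885
ptr [[0.5637 0.2191 0.064 ]
 [0.5431 0.2161 0.064 ]]
scene [[0.4849 0.1392 0.01  ]
 [0.5987 0.1615 0.01  ]
 [0.5744 0.2761 0.01  ]] ctr [0.5296 0.2077 0.01  ]
ang 11.077149269016557 0.11602565511704699
ang 11.993219675870748 0.11723555692481082
hub [ 0.4925917 -0.276657   0.035    ] screw [ 0.52983265 -0.28700231  0.025     ] -15.524971261636512 0.03865118552063524
hub scene [ 0.4954172  -0.27816383  0.035     ] [ 0.5336469  -0.28774788  0.02      ] -14.073787424092108
```

The crop confirms the grey collar, with its thumb screw on the far side from the robot. The head's pointer looks about 10° anticlockwise of +x. I'll refine both by fitting model outlines to image edges.

```bash
cat > edge.py <<'E'
from h import *
from scipy.optimize import minimize
def gradim(n):
    g=cv2.imread(f'pics/{n}0.png').astype(np.float32)
    g=cv2.GaussianBlur(g,(0,0),.8)
    return sum(np.hypot(cv2.Sobel(g[...,i],5,1,0),cv2.Sobel(g[...,i],5,0,1)) for i in range(3))
G={n:gradim(n) for n in('top','scene')}
L=lambda a,b,k=40:np.linspace(a,b,k)
def circ(r,z,k=90):
    t=np.linspace(0,2*np.pi,k,False); return np.c_[r*np.cos(t),r*np.sin(t),0*t+z]
def poly(c,z): 
    c=[(*p,z) for p in c]; return np.vstack([L(c[i-1],c[i]) for i in range(len(c))])
def score(n,P,p):
    c,s=np.cos(p[2]),np.sin(p[2])
    W=P@np.array([[c,s,0],[-s,c,0],[0,0,1]])+[p[0],p[1],0]
    uv=proj(n,W).astype(np.float32)
    return cv2.remap(G[n],uv[None,:,0],uv[None,:,1],1).mean()
head=[poly([(-.06,-.06),(.06,-.06),(.06,.06),(-.06,.06)],.01),poly([(.025,-.005),(.044,-.005),(.044,.005),(.025,.005)],.064),circ(.045,.06)]
hub=[circ(.017,.030+.005),circ(.027,.035),np.vstack([L((x,s*.028,.035),(x2,s*.028,.035),15) for s in(1,-1) for x,x2 in((-.014,.014),)]),np.vstack([L((.034,s*.008,.02),(.046,s*.008,.02),15) for s in(1,-1)]+[L((.046,-.008,.02),(.046,.008,.02),15)])]
for nm,M,p0 in(('head',head,(.522,.21,np.radians(10))),('hub',hub,(.494,-.277,np.radians(-15)))):
    for cams in(['top'],['scene'],['top','scene']):
        best=None
        for dx in(-.005,0,.005):
            for dy in(-.005,0,.005):
                r=minimize(lambda q:-sum(score(n,m,[q[0]/100,q[1]/100,q[2]/10]) for n in cams for m in M),[(p0[0]+dx)*100,(p0[1]+dy)*100,p0[2]*10],method='Nelder-Mead',options=dict(initial_simplex=np.array([(p0[0]+dx)*100,(p0[1]+dy)*100,p0[2]*10])+np.array([[0,0,0],[.4,0,0],[0,.4,0],[0,0,1]])))
                if best is None or r.fun<best.fun: best=r
        print(nm,cams,(best.x/[100,100,10])[:2].round(4),np.degrees(best.x[2]/10).round(1),round(best.fun))
E
python3 edge.py
```

```text
Traceback (most recent call last):
  File "edge.py", line 25, in <module>
    r=minimize(lambda q:-sum(score(n,m,[q[0]/100,q[1]/100,q[2]/10]) for n in cams for m in M),[(p0[0]+dx)*100,(p0[1]+dy)*100,p0[2]*10],method='Nelder-Mead',options=dict(initial_simplex=np.array([(p0[0]+dx)*100,(p0[1]+dy)*100,p0[2]*10])+np.array([[0,0,0],[.4,0,0],[0,.4,0],[0,0,1]])))
  File "edge.py", line 25, in <lambda>
    r=minimize(lambda q:-sum(score(n,m,[q[0]/100,q[1]/100,q[2]/10]) for n in cams for m in M),[(p0[0]+dx)*100,(p0[1]+dy)*100,p0[2]*10],method='Nelder-Mead',options=dict(initial_simplex=np.array([(p0[0]+dx)*100,(p0[1]+dy)*100,p0[2]*10])+np.array([[0,0,0],[.4,0,0],[0,.4,0],[0,0,1]])))
                         ~~~^^^^^^^^^^^^^^^^^^^^^^^^^^^^^^^^^^^^^^^^^^^^^^^^^^^^^^^^^^^^^^^^^
  File "edge.py", line 25, in <genexpr>
    r=minimize(lambda q:-sum(score(n,m,[q[0]/100,q[1]/100,q[2]/10]) for n in cams for m in M),[(p0[0]+dx)*100,(p0[1]+dy)*100,p0[2]*10],method='Nelder-Mead',options=dict(initial_simplex=np.array([(p0[0]+dx)*100,(p0[1]+dy)*100,p0[2]*10])+np.array([[0,0,0],[.4,0,0],[0,.4,0],[0,0,1]])))
                             ~~~~~^^^^^^^^^^^^^^^^^^^^^^^^^^^^^^^^^
  File "edge.py", line 16, in score
    uv=proj(n,W).astype(np.float32)
       ~~~~^^^^^
  File "h.py", line 12, in proj
    k,d,E=K(n); I=np.linalg.inv(E)
          ~^^^
  File "h.py", line 5, in K
    c=camera_info(n); f=200/np.tan(np.radians(c['vfov'])/2)
ValueError: time passes only in moves, steps and waits
```

```bash
sed -i 's/^def K(n):/import functools\n@functools.cache\ndef K(n):/' h.py; python3 edge.py
```

```text
head ['top'] [0.5204 0.2128] 10.1 -1064
head ['scene'] [0.5242 0.2065] 16.2 -870
head ['top', 'scene'] [0.5209 0.2122] 10.3 -1854
hub ['top'] [ 0.4931 -0.275 ] -18.3 -2980
hub ['scene'] [ 0.4945 -0.2771] -16.6 -2100
hub ['top', 'scene'] [ 0.4932 -0.2759] -17.6 -4994
```

```bash
cat > to.py <<'E'
import sys
from h import *
# usage: to.py x y z jawheading_deg -> shift in tool cm, turn about tool z deg (+tilt error)
s=get_state(); A=R.from_rotvec(s['ee_rot']); M=A.as_matrix()
x,y,z,hd=map(float,sys.argv[1:5])
h=np.radians(hd); ty=np.array([np.cos(h),np.sin(h),0]); tz=np.array([0,0,-1.]); T=np.c_[np.cross(ty,tz),ty,tz]
print('t',round(s['time'],2),'pos',np.round(s['eef_pos'],4),'jaw heading',np.degrees(np.arctan2(M[1,1],M[0,1])).round(2),'w',round(s['width'],4),'gf',round(s['gripper_force'],1),'F',np.round(s['ft_force'],1),'q7',s['q'][6].round(2))
print('shift now axes cm',(M.T@(np.array([x,y,z])-s['eef_pos'])*100).round(2),'turn deg',np.degrees((A.inv()*R.from_matrix(T)).as_rotvec()).round(2))
print('shift in target axes cm',(T.T@(np.array([x,y,z])-s['eef_pos'])*100).round(2))
E
python3 to.py .521 .212 .2 64
```

```text
t 0.8 pos [0.2209 0.6113 0.2503] jaw heading 70.13 w 0.0852 gf 0.0 F [-0.2 -0.2  1.2] q7 -0.21
shift now axes cm [-41.79 -27.36   5.03] turn deg [ 0.   -0.    6.13]
shift in target axes cm [-44.48 -22.74   5.03]
```

```bash
python3 -m jog '[[[0,0,0,0,0,6.1],[-4.45,-2.27,0,0,0,0],[-4.45,-2.27,0,0,0,0],[-4.45,-2.27,0,0,0,0],[-4.45,-2.27,0,0,0,0],[-4.45,-2.27,0,0,0,0],[-4.45,-2.27,0,0,0,0],[-4.45,-2.27,0,0,0,0],[-4.45,-2.27,0,0,0,0],[-4.45,-2.27,0,0,0,0],[-4.45,-2.27,0,0,0,0],[0,0,0,0,0,0],[0,0,0,0,0,0]]]' 1 20; python3 to.py .521 .212 .095 64
```

```text
time: 2.42
eef_pos: [0.5213, 0.2128, 0.2503]
ee_rot: [-0.706, -3.061, -0.001]
ft_force: [-0.0, 0.3, 0.0]
width: 0.0855
gripper_force: 0.0
t 2.42 pos [0.5213 0.2128 0.2503] jaw heading 64.02 w 0.0855 gf 0.0 F [-0.   0.3  0. ] q7 0.61
shift now axes cm [-0.02 -0.09 15.53] turn deg [ 0.02 -0.03  0.02]
shift in target axes cm [-1.000e-02 -8.000e-02  1.553e+01]
```

```bash
python3 -m jog '[[[0,0,3.1,0,0,0],[0,0,3.1,0,0,0],[0,0,3.1,0,0,0],[0,0,3.1,0,0,0],[0,0,3.1,0,0,0],[0,0,0,0,0,0]]]' && python3 -m jog '[[[0,0,0,0,0,0],[0,0,0,0,0,0],[0,0,0,0,0,0],[0,0,0,0,0,0],[0,0,0,0,0,0],[0,0,0,0,0,0],[0,0,0,0,0,0]]]' -1 20; python3 to.py .521 .212 .095 64
```

```text
time: 3.18
eef_pos: [0.5186, 0.2134, 0.0932]
ee_rot: [-0.7, -3.058, 0.004]
ft_force: [-0.6, 0.0, 0.4]
width: 0.0853
gripper_force: 0.0
time: 4.05
eef_pos: [0.5214, 0.2109, 0.0964]
ee_rot: [-0.708, -3.061, 0.003]
ft_force: [-4.1, -4.4, 7.0]
width: 0.0259
gripper_force: 21.0
t 4.05 pos [0.5214 0.2109 0.0964] jaw heading 63.97 w 0.0259 gf 21.0 F [-4.1 -4.4  7. ] q7 0.55
shift now axes cm [0.08 0.09 0.14] turn deg [-0.11  0.02 -0.03]
shift in target axes cm [0.08 0.09 0.14]
```

```bash
python3 -m jog '[[[0,0,0,0,0,0],[0,0,0,0,0,10.1],[0,0,0,0,0,10.1],[0,0,0,0,0,10.1],[0,0,0,0,0,10.1],[0,0,0,0,0,10.1],[0,0,0,0,0,10.1],[0,0,0,0,0,10.1],[0,0,0,0,0,0],[0,0,0,0,0,0]]]' -1 40; python3 to.py .521 .212 .095 10
```

```text
time: 5.3
eef_pos: [0.5189, 0.212, 0.0964]
ee_rot: [-2.345, -2.087, 0.007]
ft_force: [-10.5, -3.4, 13.6]
width: 0.0252
gripper_force: 39.1
t 5.3 pos [0.5189 0.212  0.0964] jaw heading -6.65 w 0.0252 gf 39.1 F [-10.5  -3.4  13.6] q7 -0.49
shift now axes cm [0.03 0.21 0.14] turn deg [ -0.28   0.05 -16.64]
shift in target axes cm [-0.03  0.21  0.14]
```

```bash
python3 -m jog '[[[0,0,0,0,0,0],[0,0,0,0,0,0],[0,0,0,0,0,0],[0,0,0,0,0,-8.3],[0,0,0,0,0,-8.3],[0,0,0,0,0,0]]]' 0.1 20 && python3 to.py .521 .212 .095 10; python3 -m jog '[[[0,0,0,0,0,0],[0,0,0,0,0,0],[0,0,0,0,0,0],[0,0,0,0,0,0],[0,0,0,0,0,0]]]' -1 20; python3 to.py .521 .212 .095 10
python3 -c "
from h import *
cv2.imwrite('pics/s1.png',cv2.resize(get_image('scene')[110:210,316:436],(720,600),interpolation=2))"
```

```text
time: 6.05
eef_pos: [0.5217, 0.2123, 0.0952]
ee_rot: [-2.023, -2.404, -0.0]
ft_force: [0.2, 0.5, 0.0]
width: 0.0472
gripper_force: 0.0
t 6.05 pos [0.5217 0.2123 0.0952] jaw heading 9.84 w 0.0472 gf 0.0 F [0.2 0.5 0. ] q7 -0.25
shift now axes cm [-0.02 -0.08  0.02] turn deg [-0.   -0.02 -0.16]
shift in target axes cm [-0.02 -0.08  0.02]
time: 6.68
eef_pos: [0.5177, 0.2116, 0.0948]
ee_rot: [-2.02, -2.401, 0.01]
ft_force: [-10.7, -3.4, 9.0]
width: 0.0225
gripper_force: 19.1
t 6.67 pos [0.5177 0.2116 0.0948] jaw heading 9.84 w 0.0225 gf 19.1 F [-10.7  -3.4   9. ] q7 -0.25
shift now axes cm [-0.02  0.33 -0.02] turn deg [-0.44  0.06 -0.16]
shift in target axes cm [-0.02  0.33 -0.02]
```

View pics/s1.png

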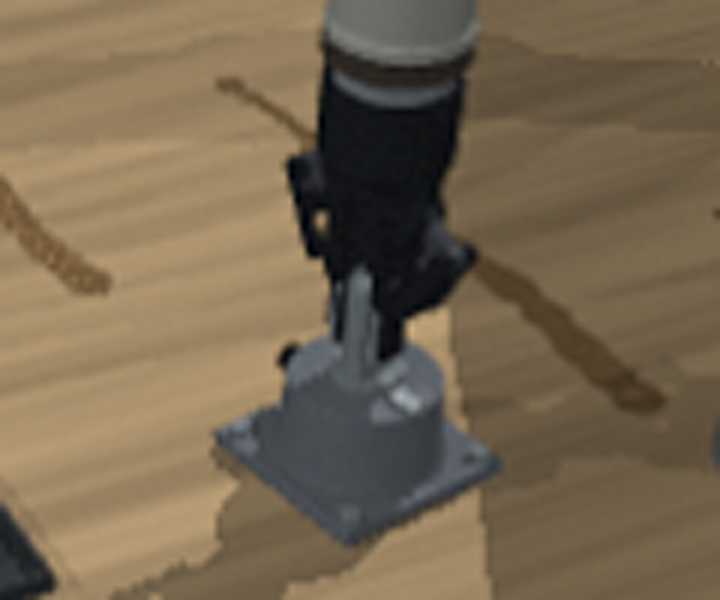

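The picture shows the spindle clamped with the pointer at (403,398) beside it. The 22.5 mm width means the pads sit on the flat, so it is aligned. The grip puts the axis at (0.5214, 0.2122), which matches vision. Now I relax, release and go to the collar.

```bash
python3 -m jog '[[[0,-0.35,0,0,0,0],[0,0,0,0,0,0],[0,0,0,0,0,0]]]' - 20; python3 to.py .521 .212 .095 10;  python3 -m jog '[[[0,0,0,0,0,0],[0,0,0,0,0,0],[0,0,0,0,0,0],[0,0,0,0,0,0],[0,0,-3.1,0,0,0],[0,0,-3.1,0,0,0],[0,0,-3.1,0,0,0],[0,0,-3.1,0,0,0],[0,0,0,0,0,-10.4],[0,0,0,0,0,-10.4],[0,0,0,0,0,-10.4],[0,0,0,0,0,-10.4],[0,0,0,0,0,-10.4],[0,0,0,0,0,-10.4]]]' 0.55; python3 to.py .4935 -.276 .2 72.5
```

```text
time: 7.1
eef_pos: [0.5176, 0.2117, 0.0949]
ee_rot: [-2.021, -2.404, 0.002]
ft_force: [-1.7, -0.1, -2.3]
width: 0.0227
gripper_force: 20.0
t 7.1 pos [0.5176 0.2117 0.0949] jaw heading 9.9 w 0.0227 gf 20.0 F [-1.7 -0.1 -2.3] q7 -0.25
shift now axes cm [-0.02  0.34 -0.01] turn deg [-0.08  0.01 -0.1 ]
shift in target axes cm [-0.03  0.34 -0.01]
time: 8.85
eef_pos: [0.5181, 0.2117, 0.2193]
ee_rot: [0.473, 3.106, 0.0]
ft_force: [0.2, -0.0, -0.7]
width: 0.0662
gripper_force: 0.0
t 8.85 pos [0.5181 0.2117 0.2193] jaw heading 72.67 w 0.0662 gf 0.0 F [ 0.2 -0.  -0.7] q7 0.77
shift now axes cm [-12.18 -47.29   1.93] turn deg [0.   0.   0.17]
shift in target axes cm [-12.32 -47.25   1.93]
```

```bash
python3 -m jog '[[[-1.22,-4.73,0,0,0,0],[-1.22,-4.73,0,0,0,0],[-1.22,-4.73,0,0,0,0],[-1.22,-4.73,0,0,0,0],[-1.22,-4.73,0,0,0,0],[-1.22,-4.73,0,0,0,0],[-1.22,-4.73,0,0,0,0],[-1.22,-4.73,0,0,0,0],[-1.22,-4.73,0,0,0,0],[-1.22,-4.73,0,0,0,0],[0,0,0,0,0,0],[0,0,0,0,0,0]]]'; python3 to.py .4935 -.276 .033 72.5
python3 -c "
from h import *
im=get_image('scene'); tp=get_image('top')
cv2.imwrite('pics/s2.png',np.hstack([cv2.resize(im[143:243,190:290],(400,400),interpolation=2),cv2.resize(tp[190:250,210:270],(400,400),interpolation=2)]))"
```

```text
time: 10.35
eef_pos: [0.4908, -0.2753, 0.219]
ee_rot: [-0.483, -3.104, -0.001]
ft_force: [0.7, 0.4, -0.3]
width: 0.0664
gripper_force: 0.0
t 10.35 pos [ 0.4908 -0.2753  0.219 ] jaw heading 72.32 w 0.0664 gf 0.0 F [ 0.7  0.4 -0.3] q7 1.75
shift now axes cm [-0.29  0.   18.6 ] turn deg [ 0.04 -0.03 -0.18]
shift in target axes cm [-0.28  0.02 18.6 ]
```

View pics/s2.png

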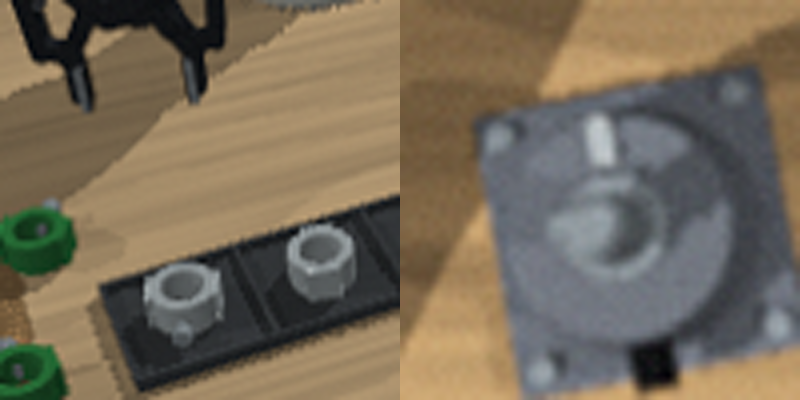

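The spindle stayed aligned: the flat edge is on the pointer side at about (600,200). The jaws hover above the collar, with the pads at about (85,100) and (195,95). Descending.

```bash
python3 -m jog '[[[-0.28,0,3.1,0,0,0],[0,0,3.1,0,0,0],[0,0,3.1,0,0,0],[0,0,3.1,0,0,0],[0,0,3.1,0,0,0],[0,0,2,0,0,0],[0,0,1.1,0,0,0],[0,0,0,0,0,0],[0,0,0,0,0,0]]]'; python3 to.py .4935 -.276 .033 72.5;  python3 -m jog '[[[0,0,0,0,0,0],[0,0,0,0,0,0],[0,0,0,0,0,0],[0,0,0,0,0,0]]]' -1 30; python3 to.py .4935 -.276 .033 72.5
```

```text
time: 11.58
eef_pos: [0.4943, -0.2772, 0.0342]
ee_rot: [0.482, 3.103, -0.001]
ft_force: [0.2, -0.9, -0.2]
width: 0.0664
gripper_force: 0.0
t 11.57 pos [ 0.4943 -0.2772  0.0342] jaw heading 72.33 w 0.0664 gf 0.0 F [ 0.2 -0.9 -0.2] q7 1.78
shift now axes cm [0.11 0.09 0.12] turn deg [-0.01  0.1  -0.17]
shift in target axes cm [0.11 0.09 0.12]
time: 12.08
eef_pos: [0.4944, -0.2772, 0.0346]
ee_rot: [0.482, 3.102, -0.001]
ft_force: [0.5, 0.5, 6.3]
width: 0.0552
gripper_force: 33.1
t 12.07 pos [ 0.4944 -0.2772  0.0346] jaw heading 72.33 w 0.0552 gf 33.1 F [0.5 0.5 6.3] q7 1.78
shift now axes cm [0.12 0.09 0.16] turn deg [-0.01  0.12 -0.17]
shift in target axes cm [0.12 0.09 0.16]
```

```bash
python3 -m jog '[[[0,0,-1,0,0,0],[0,0,-2,0,0,0],[0,0,-3.1,0,0,0],[0,0,-3.1,0,0,0],[0,0,-3.1,0,0,0],[0,0,-3.1,0,0,0],[0,0,-3.1,0,0,0],[0,0,0,0,0,0],[0,0,0,0,0,-9.3],[0,0,0,0,0,-9.3],[0,0,0,0,0,-9.3],[0,0,0,0,0,0]]]' -1 40; python3 to.py .5214 .2122 .22 100.2
```

```text
time: 13.58
eef_pos: [0.4927, -0.2765, 0.2175]
ee_rot: [0.277, -3.128, -0.002]
ft_force: [0.4, 0.9, -2.3]
width: 0.055
gripper_force: 44.3
t 13.57 pos [ 0.4927 -0.2765  0.2175] jaw heading 100.14 w 0.055 gf 44.3 F [ 0.4  0.9 -2.3] q7 2.21
shift now axes cm [-11.43  47.61  -0.21] turn deg [ 0.06 -0.07 -0.06]
shift in target axes cm [-11.48  47.59  -0.25]
```

```bash
python3 -m jog '[[[-1.14,4.76,0,0,0,0],[-1.14,4.76,0,0,0,0],[-1.14,4.76,0,0,0,0],[-1.14,4.76,0,0,0,0],[-1.14,4.76,0,0,0,0],[-1.14,4.76,0,0,0,0],[-1.14,4.76,0,0,0,0],[-1.14,4.76,0,0,0,0],[-1.14,4.76,0,0,0,0],[-1.14,4.76,0,0,0,0],[0,0,0,0,0,0],[0,0,0,0,0,0]]]'; python3 to.py .5214 .2122 .17 100.2
python3 -c "
from h import *
im=get_image('scene'); tp=get_image('top')
s=get_state(); p=s['eef_pos']
z=p[2]-.0296; print(z)
o=np.array([p[0],p[1]])
for n,i in(('scene',im),('top',tp)):
    u=proj(n,[[*o,z],[*o,z+.03],[*(o+.042*np.array([np.cos(np.radians(10.2)),np.sin(np.radians(10.2))])),z+.015]]); print(n,u.round(1).tolist())
cv2.imwrite('pics/s3.png',np.hstack([cv2.resize(im[85:185,326:426],(400,400),interpolation=2),cv2.resize(tp[185:245,200:260],(400,400),interpolation=2)]))"
```

```text
time: 15.08
eef_pos: [0.5207, 0.2112, 0.2177]
ee_rot: [0.277, -3.128, 0.002]
ft_force: [-0.5, -0.0, -1.4]
width: 0.0547
gripper_force: 44.3
t 15.07 pos [0.5207 0.2112 0.2177] jaw heading 100.12 w 0.0547 gf 44.3 F [-0.5 -0.  -1.4] q7 1.22
shift now axes cm [-0.1   0.09  4.77] turn deg [-0.06 -0.08 -0.08]
shift in target axes cm [-0.09  0.08  4.77]
0.18833440925898287
scene [[379.6, 139.5], [380.5, 131.2], [389.1, 141.1]]
top [[233.1, 221.5], [230.2, 220.9], [228.3, 202.9]]
```

View pics/s3.png

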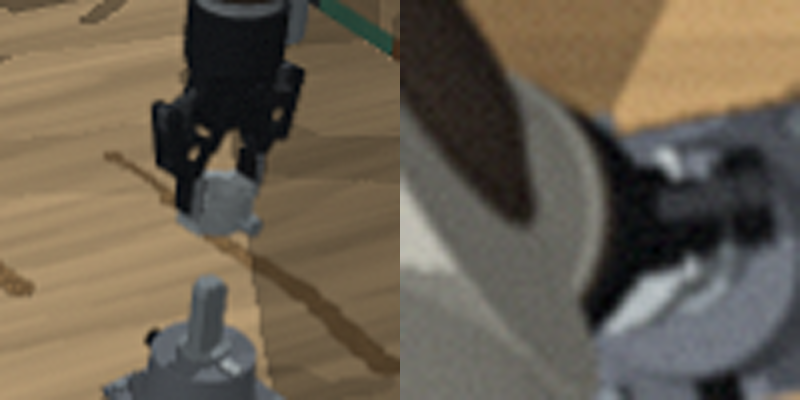

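The scene picture shows the collar held level at (381,136), with its screw at (389,141). Both are within 1 px of prediction. The flat of the spindle faces the pointer below. Lowering in stages.

```bash
python3 -m jog '[[[-0.1,0.09,2,0,0,0],[0,0,2.5,0,0,0],[0,0,1,0,0,0],[0,0,0,0,0,0]]]'; python3 to.py .5214 .2122 .0956 100.2; python3 -m jog '[[[0,0,0.6,0,0,0],[0,0,0.6,0,0,0],[0,0,0.6,0,0,0],[0,0,0,0,0,0],[0,0,0,0,0,0]]]'; python3 to.py .5214 .2122 .0956 100.2
```

```text
time: 15.68
eef_pos: [0.5217, 0.2118, 0.1628]
ee_rot: [0.277, -3.128, 0.001]
ft_force: [-0.4, 0.2, -1.2]
width: 0.055
gripper_force: 44.3
t 15.68 pos [0.5217 0.2118 0.1628] jaw heading 100.13 w 0.055 gf 44.3 F [-0.4  0.2 -1.2] q7 1.2
shift now axes cm [0.01 0.05 6.72] turn deg [-0.03 -0.08 -0.07]
shift in target axes cm [0.02 0.04 6.72]
time: 16.3
eef_pos: [0.5219, 0.213, 0.1453]
ee_rot: [0.28, -3.129, -0.0]
ft_force: [0.3, 0.5, -1.3]
width: 0.0549
gripper_force: 44.3
t 16.3 pos [0.5219 0.213  0.1453] jaw heading 100.24 w 0.0549 gf 44.3 F [ 0.3  0.5 -1.3] q7 1.2
shift now axes cm [ 0.07 -0.07  4.97] turn deg [ 0.   -0.    0.04]
shift in target axes cm [ 0.07 -0.07  4.97]
```

```bash
python3 -m jog '[[[0.04,-0.04,0.6,0,0,0],[0,0,0.6,0,0,0],[0,0,0.6,0,0,0],[0,0,0.6,0,0,0],[0,0,0,0,0,0]]]'; python3 to.py .5214 .2122 .0956 100.2; python3 -m jog '[[[0,0,0.6,0,0,0],[0,0,0.6,0,0,0],[0,0,0.6,0,0,0],[0,0,0.5,0,0,0],[0,0,0,0,0,0],[0,0,0,0,0,0]]]'; python3 to.py .5214 .2122 .0956 100.2
```

```text
time: 16.92
eef_pos: [0.5211, 0.2123, 0.1205]
ee_rot: [0.28, -3.128, 0.001]
ft_force: [0.5, -0.2, -1.2]
width: 0.0553
gripper_force: 44.3
t 16.93 pos [0.5211 0.2123 0.1205] jaw heading 100.23 w 0.0553 gf 44.3 F [ 0.5 -0.2 -1.2] q7 1.19
shift now axes cm [-0.03 -0.01  2.49] turn deg [-0.01 -0.08  0.03]
shift in target axes cm [-0.03 -0.01  2.49]
time: 17.68
eef_pos: [0.5217, 0.2126, 0.0984]
ee_rot: [-0.28, 3.129, 0.0]
ft_force: [-0.7, 0.4, -2.3]
width: 0.055
gripper_force: 44.3
t 17.68 pos [0.5217 0.2126 0.0984] jaw heading 100.23 w 0.055 gf 44.3 F [-0.7  0.4 -2.3] q7 1.18
shift now axes cm [ 0.04 -0.03  0.28] turn deg [0.01 0.01 0.03]
shift in target axes cm [ 0.04 -0.03  0.28]
```

```bash
python3 -m jog '[[[0,0,0.2,0,0,0],[0,0,0,0,0,0],[0,0,0.15,0,0,0],[0,0,0,0,0,0],[0,0,0,0,0,0]]]'; python3 to.py .5214 .2122 .0956 100.2; python3 -m jog '[[[0,0,0.1,0,0,0],[0,0,0.1,0,0,0],[0,0,0,0,0,0],[0,0,0,0,0,0]]]'; python3 to.py .5214 .2122 .0956 100.2
```

```text
time: 18.3
eef_pos: [0.5217, 0.2126, 0.0956]
ee_rot: [-0.28, 3.129, -0.0]
ft_force: [-2.0, -1.4, 5.2]
width: 0.0547
gripper_force: 45.1
t 18.3 pos [0.5217 0.2126 0.0956] jaw heading 100.23 w 0.0547 gf 45.1 F [-2.  -1.4  5.2] q7 1.18
shift now axes cm [ 0.04 -0.03  0.  ] turn deg [-0.01  0.02  0.03]
shift in target axes cm [ 0.04 -0.03  0.  ]
time: 18.8
eef_pos: [0.5218, 0.2126, 0.0955]
ee_rot: [-0.28, 3.128, -0.001]
ft_force: [-7.3, -3.4, 20.6]
width: 0.0549
gripper_force: 47.0
t 18.8 pos [0.5218 0.2126 0.0955] jaw heading 100.23 w 0.0549 gf 47.0 F [-7.3 -3.4 20.6] q7 1.18
shift now axes cm [ 0.05 -0.03 -0.01] turn deg [-0.03  0.05  0.03]
shift in target axes cm [ 0.05 -0.03 -0.01]
```

It is seated: z stopped at 0.0955 as predicted, and the force rose. I'll ease the push and check.

```bash
python3 -m jog '[[[0,0,-0.1,0,0,0],[0,0,0,0,0,0],[0,0,0,0,0,0]]]'; python3 to.py .5214 .2122 .0956 100.2
python3 -c "
from h import *
im=get_image('scene'); cv2.imwrite('pics/s4.png',cv2.resize(im[120:210,326:426],(666,600),interpolation=2))"
```

```text
time: 19.18
eef_pos: [0.5218, 0.2126, 0.0956]
ee_rot: [-0.28, 3.128, -0.0]
ft_force: [-4.4, -1.9, 12.6]
width: 0.0549
gripper_force: 46.0
t 19.18 pos [0.5218 0.2126 0.0956] jaw heading 100.23 w 0.0549 gf 46.0 F [-4.4 -1.9 12.6] q7 1.18
shift now axes cm [ 0.04 -0.03 -0.  ] turn deg [-0.02  0.04  0.03]
shift in target axes cm [ 0.04 -0.03 -0.  ]
```

View pics/s4.png

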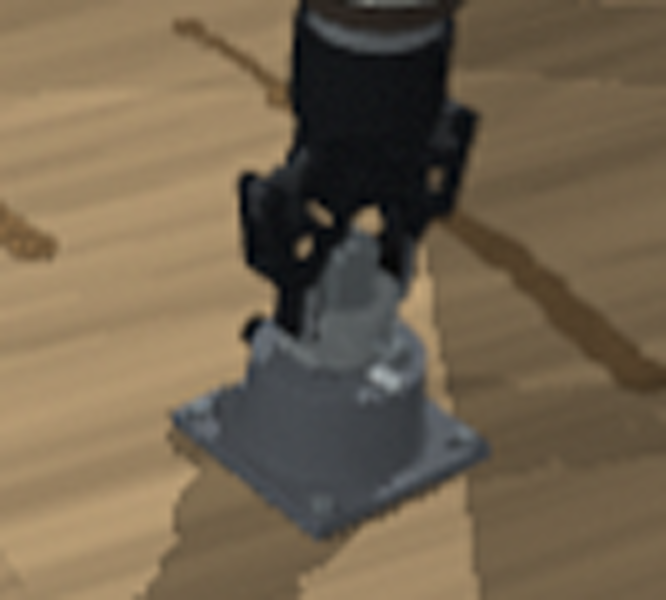

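The collar sits on the shoulder around (355,335), and its screw is over the pointer at (383,378). It is still gripped and at rest, so I'm handing in.

```bash
python3 -c "
from h import *
print(close_job())"
```

```text
the job is handed in; nothing more can be done
None
```

I handed the job in at about 19 s with the spindle's flat facing the pointer and the collar seated on the shoulder, screw over the pointer and still gripped; the hand-in returned no verdict.

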